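# Feel along the glue joints of a curved strip

### The job

Check the glue joints of the curved wooden strip by touch: set your fingertips down lightly on the end block beside the red disc and run them along the top of the strip, over every block in turn, to the end block beside the blue disc. Stop there and finish while still holding your fingertips lightly on that last block alone, to show where trimming is to start. Leave the strip lying in its jig, never lifted or pressed hard, and leave the discs, the can and the bottle where they are.

Things in the scene. Friction and masses are not known exactly. Their poses are not given: they have to be found in the camera images.
- strip: Curved glued-up wooden strip, 281 mm along its arc (radius 350), 22 wide, 24 high: a 6 mm light backing under seven blocks, dark and light wood by turns, tops flush. About 0.4 kg, loose on the jig's bed between brass pegs that end 10 mm below its top, 2 mm play. Origin: over the jig's centre, at the strip's underside, 48 mm above the bench. It runs along its y axis, ends bent towards +x.
- bed (a joint): How far (m) the jig's sprung bed, and the strip lying on it, is pressed straight down: 0 at rest, stop at 0.014. It begins to give at about 1 to 3 N, then about 0.45 N more per mm; 3 to 7 mm down the push is about 3 to 6 N. It springs back.
- block1: Block 1 of 7 (dark wood) of the curved strip, counted from the jig's -y end; 22 wide, 40 along the strip, 18 high. Origin: centre of its underside, z up, y along the strip, x across it. The top face to be felt is 18 mm above the origin (72 mm above the bench while untouched).
- block2: Block 2 of 7 (light wood) of the curved strip, counted from the jig's -y end; 22 wide, 40 along the strip, 18 high. Origin: centre of its underside, z up, y along the strip, x across it. The top face to be felt is 18 mm above the origin (72 mm above the bench while untouched).
- block3: Block 3 of 7 (dark wood) of the curved strip, counted from the jig's -y end; 22 wide, 40 along the strip, 18 high. Origin: centre of its underside, z up, y along the strip, x across it. The top face to be felt is 18 mm above the origin (72 mm above the bench while untouched).
- block4: Block 4 of 7 (light wood) of the curved strip, counted from the jig's -y end; 22 wide, 40 along the strip, 18 high. Origin: centre of its underside, z up, y along the strip, x across it. The top face to be felt is 18 mm above the origin (72 mm above the bench while untouched).
- block5: Block 5 of 7 (dark wood) of the curved strip, counted from the jig's -y end; 22 wide, 40 along the strip, 18 high. Origin: centre of its underside, z up, y along the strip, x across it. The top face to be felt is 18 mm above the origin (72 mm above the bench while untouched).
- block6: Block 6 of 7 (light wood) of the curved strip, counted from the jig's -y end; 22 wide, 40 along the strip, 18 high. Origin: centre of its underside, z up, y along the strip, x across it. The top face to be felt is 18 mm above the origin (72 mm above the bench while untouched).
- block7: Block 7 of 7 (dark wood) of the curved strip, counted from the jig's -y end; 22 wide, 40 along the strip, 18 high. Origin: centre of its underside, z up, y along the strip, x across it. The top face to be felt is 18 mm above the origin (72 mm above the bench while untouched).
- jig: Fixed wooden jig base, 150 (x) by 350 (y) mm, 18 mm high, with a grey sprung bed of the same outline above it (bed top 48 mm above the bench, brass pegs to 62 mm). Origin: centre of its underside on the bench; the strip runs along its y axis.
- red_disc: Red painted wooden disc, 56 mm across, 14 mm high, lying loose on the bench past one end of the jig, about 225 mm from its centre along the jig's y axis: it marks the end where to start. Origin: centre of its underside.
- blue_disc: Blue painted wooden disc of the same size lying loose past the other end of the jig: it marks the end where to finish. Origin: centre of its underside.
- varnish_can: Closed varnish can with an orange label, 86 mm across, 100 mm high, standing loose beyond the jig (about 150 mm from its centre line). Origin: centre of its underside. Bystander.
- glue_bottle: White glue bottle with an orange cap, 52 mm across, 130 mm high, standing loose on the robot's side of the jig (about 150 mm from its centre line). Origin: centre of its underside. Bystander.
Not all that is in view belongs to the job. Of the things shaped like the red_disc, the red one is meant.

How it is judged (in metres and radians):
On the way, in this order (a step that is already met when the one before it is completed fails the run):
1. the fingertips rest on the first (at the red disc) block alone (((y of red_disc in the frame of jig below 0 m and contact force between the fingers and block1 above 0.3 N and contact force between the fingers and block2 below 0.05 N) or (y of red_disc in the frame of jig above 0 m and contact force between the fingers and block7 above 0.3 N and contact force between the fingers and block6 below 0.05 N))), for 0.04 s.
2. the fingertips rest on the second block and have left the one before (((y of red_disc in the frame of jig below 0 m and contact force between the fingers and block2 above 0.3 N and contact force between the fingers and block1 below 0.05 N) or (y of red_disc in the frame of jig above 0 m and contact force between the fingers and block6 above 0.3 N and contact force between the fingers and block7 below 0.05 N))), for 0.04 s.
3. the fingertips rest on the third block and have left the one before (((y of red_disc in the frame of jig below 0 m and contact force between the fingers and block3 above 0.3 N and contact force between the fingers and block2 below 0.05 N) or (y of red_disc in the frame of jig above 0 m and contact force between the fingers and block5 above 0.3 N and contact force between the fingers and block6 below 0.05 N))), for 0.04 s.
4. the fingertips rest on the fourth (middle) block and have left the one before (((y of red_disc in the frame of jig below 0 m and contact force between the fingers and block4 above 0.3 N and contact force between the fingers and block3 below 0.05 N) or (y of red_disc in the frame of jig above 0 m and contact force between the fingers and block4 above 0.3 N and contact force between the fingers and block5 below 0.05 N))), for 0.04 s.
5. the fingertips rest on the fifth block and have left the one before (((y of red_disc in the frame of jig below 0 m and contact force between the fingers and block5 above 0.3 N and contact force between the fingers and block4 below 0.05 N) or (y of red_disc in the frame of jig above 0 m and contact force between the fingers and block3 above 0.3 N and contact force between the fingers and block4 below 0.05 N))), for 0.04 s.
6. the fingertips rest on the sixth block and have left the one before (((y of red_disc in the frame of jig below 0 m and contact force between the fingers and block6 above 0.3 N and contact force between the fingers and block5 below 0.05 N) or (y of red_disc in the frame of jig above 0 m and contact force between the fingers and block2 above 0.3 N and contact force between the fingers and block3 below 0.05 N))), for 0.04 s.
7. the fingertips rest on the seventh (at the blue disc) block and have left the one before (((y of red_disc in the frame of jig below 0 m and contact force between the fingers and block7 above 0.3 N and contact force between the fingers and block6 below 0.05 N) or (y of red_disc in the frame of jig above 0 m and contact force between the fingers and block1 above 0.3 N and contact force between the fingers and block2 below 0.05 N))), for 0.04 s.
At the end, for the whole second after the job is handed in: The fingertips rest on the block at the blue disc's end with more than 0.3 N (whole strip under 14 N) and on no neighbouring block; the strip lies still in the jig, within 10 mm of its place and not raised or tipped; discs, can and bottle are within 15 mm of where they stood (((y of red_disc in the frame of jig below 0 m and contact force between the fingers and block7 above 0.3 N and contact force between the fingers and block6 below 0.05 N) or (y of red_disc in the frame of jig above 0 m and contact force between the fingers and block1 above 0.3 N and contact force between the fingers and block2 below 0.05 N)) and contact force between the fingers and strip below 14 N and x of strip in the frame of jig between -0.01 and 0.01 m and y of strip in the frame of jig between -0.01 and 0.01 m and height (world z) of strip below 0.054 m and angle between strip's own z axis and vertical below 0.1 rad and linear speed of strip below 0.01 m/s and distance of each of red_disc, blue_disc, varnish_can, glue_bottle from where it was at the start of the episode below 0.015 m); the arm keeps its last pose, push and grip.
It fails at once if the strip is pressed harder than 14 N (contact force between the fingers and strip above 14 N).
It fails at once if the strip is lifted, tipped or pushed out of its place in the jig (height (world z) of strip above 0.054 m or angle between strip's own z axis and vertical above 0.15 rad or not (x of strip in the frame of jig below 0.01 m) or not (x of strip in the frame of jig above -0.01 m) or not (y of strip in the frame of jig below 0.01 m) or not (y of strip in the frame of jig above -0.01 m)).
It fails at once if a disc, the can or the bottle is moved more than 15 mm (distance of any of red_disc, blue_disc, varnish_can, glue_bottle from where it was at the start of the episode above 0.015 m).
It also fails if it takes over 45 s, if anything falls off the work surface, if the arm or the gripper's body presses on something with over 40 N, if the wrist force passes 120 N, or if a joint passes its speed limit or range.

### The arm

A 7-joint arm with a two-finger parallel gripper is mounted at the origin on the work surface. World frame = base frame: x ahead of the robot, y to its left, z up, the work surface at z = 0. Lengths are in mm, angles in rad, forces in N, time in s.
With the tool pointing down it reaches from about 400 to 875 mm from the base axis. Payload 4.4 kg.
Tool frame: the origin (TCP) lies between the finger pads; the fingertips stand 17 mm ahead of it and the grasp point (between the pads) lies 2 mm behind it; z points along the fingers, y is the line along which they close (so a half turn about z gives the same grasp; the last joint's range is limited). The gripper opens to 85 mm and grips with 20 to 120 N. Pads are 22 mm wide; open, the fingers measure 114 mm over their backs; the gripper's body (76 mm by 85 mm) begins 54 mm behind the grasp point. The pads swing forward as they close: fully open they stand 13 mm farther back than shut.
Start: joints at [1.182, 0.628, 0.038, 1.517, -0.027, 0.996, -0.02], TCP at [206.222, -616.433, 248.313] pointing down, gripper open.
Joint ranges: [-3.06, 3.06], [-0.37, 2.12], [-1.25, 1.32], [0.18, 2.47], [-1.1, 4.24], [0.23, 1.98], [-2.94, 2.94]. Speed limits (rad/s): [2.57, 2.57, 3.14, 3.14, 3.14, 3.14, 3.14].

### API

Orientations are given as [roll, pitch, yaw] about the fixed x, y, z axes, in that order (R = Rz(yaw) Ry(pitch) Rx(roll)).
In Python, from cell import sensors, get_image, ctrl gives the robot as it stands.
- The arm moves only by the tool send_rows, never from a script. Its argument "series" is a list of rows, each a list of 3 entries, a list of its own where there are three numbers: the finger opening in mm, from 0 to 85.4, then the shift along the world's x, y, z in units of 60 mm (1.0 is 60 mm), then the turn, a rotation vector about the world's x, y, z in units of 5 degrees (1.0 is 5 degrees). A call has 1 to 8 rows; each row shifts and turns the commanded pose from where the row before left it; what a row does not reach is not made up. A row lasts 1/8 s, in which the tool goes at most 62.5 mm and 10.7 degrees, less where a joint would pass 70% of its speed; a pose out of reach is approached as far as the arm can. A call is refused whole if a number of a shift passes 1 or a number of a turn 1, either way. A call with a gripper value outside its range is refused whole. The fingers move at their own pace and stop on an object; the grip force is fixed at half the most. Time passes only in rows, so rows that do not move let the fingers close. It gives the time, the measured TCP pose, the force, the opening and the grip force at its end, in the units of the state.
- sensors.read_state(): the state, without advancing time (a new reading comes with each control period).
- get_image(name): name is "scene" or "side" or "wrist"; returns a dict with "img" (400x640x3 uint8, red, green, blue), "depth" (400x640 float32, mm along the optical axis (not along the pixel's ray), 0 where there is no reading), "vfov" (degrees; the focal length in pixels is half the picture's height over the tangent of half this angle, whatever the lens; pixels are square), "cx", "cy" (the principal point, pixels), "world_to_cam" (4x4, takes a point from world to camera coordinates). Camera axes: x right, y down, z forward; pixel columns grow to the right and rows downward; lengths in mm; the calibration is good to about 2 mm. A picture is of the moment at which its call begins.
- ctrl.finish_job(): hands the job in; it is judged then, once.
The state is a dict: "clock": time; "qpos": joint angles; "qd": joint speeds; "tau": joint torques, N m; "eef_pos": TCP position; "tool_rot": TCP orientation; "force": force on the tool from outside, world axes, zero at the start; "torque": the same for the moment, N m; "width": finger opening in mm; "gripper_force": force on a finger pad.
Only numpy, scipy, OpenCV 4.12 (cv2) and the standard library are available. Lean on these libraries where they do the work, as an engineer would, in place of code of your own. Each camera call takes 0.05 s, during which the arm holds its last target. There are 200 camera calls.

## Working session

There is one attempt and no reset: what is moved stays moved. The work goes in short steps, Python scripts to look and compute and a tool call to move; the robot and the scene stay as the last step left them, time stands still between calls to the robot, and variables do not carry over. Pictures are saved under pics/ and viewed, at most 10 in all, crops included, and the job is handed in when it is done.

Besides the shell and the picture viewer there is one more tool, called as name([rows], argument=value, ...), one row to a line, values as JSON. send_rows: Moves the arm, as the interface text tells. Its arguments: {"type":"object","properties":{"series":{"type":"array"}},"required":["series"]}

```bash
mkdir -p pics; cat > h.py <<'E'
import numpy as np, cv2
from cell import sensors, get_image, ctrl
def grab(n, save=None):
    d=get_image(n)
    if save: cv2.imwrite(f'pics/{save}.png', d['img'][:,:,::-1])
    np.savez(f'{save or n}.npz', **{k:np.array(v) for k,v in d.items()})
    return d
def world(d,u,v,z=None):
    f=200/np.tan(np.radians(float(d['vfov']))/2)
    u=np.atleast_1d(u).astype(float); v=np.atleast_1d(v).astype(float)
    T=np.linalg.inv(d['world_to_cam'])
    ray=np.stack([(u-d['cx'])/f,(v-d['cy'])/f,np.ones_like(u)],-1)
    if z is None:
        p=ray*d['depth'][v.astype(int),u.astype(int)][:,None]
        return p@T[:3,:3].T+T[:3,3]
    r=ray@T[:3,:3].T
    return T[:3,3]+r*((z-T[2,3])/r[:,2])[:,None]
E
python3 - <<'E'
from h import *
print(sensors.read_state())
a=grab('scene','scene1'); b=grab('side','side1')
E
```

```text
{'clock': 0.0, 'qpos': array([ 1.18221252,  0.62932766,  0.03843954,  1.51841354, -0.02698744,
        0.9962924 , -0.02002034]), 'qd': array([ 0.00062286, -0.00078284, -0.00011862,  0.00032063,  0.00081391,
       -0.00034031,  0.00075661]), 'tau': array([-7.08009293e-05, -5.63417208e+01,  1.22608244e+00, -1.93446493e+01,
        1.09443121e-02,  1.05067645e-02, -1.16480351e-05]), 'eef_pos': array([ 206.01515204, -615.84081712,  247.3864222 ]), 'tool_rot': array([-3.13966998e+00,  3.45502841e-05,  3.22771265e-01]), 'force': array([-0.97551244, -0.96116558, -0.51034387]), 'torque': array([ 0.00211913,  0.06221575, -0.03493304]), 'gripper_force': 0.0, 'width': 85.106933423651}
```

View pics/scene1.png

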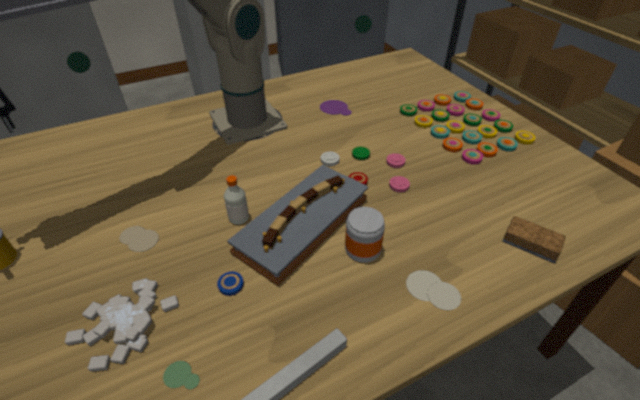

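View pics/side1.png

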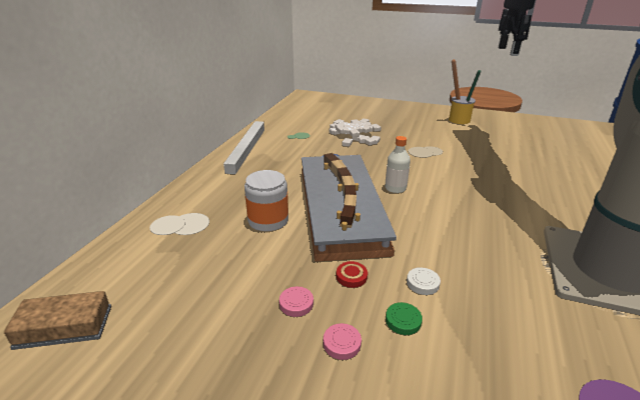

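The strip runs from (268,240) to (338,183) in the scene view. There are several discs: red at (358,179), green at (361,153), white at (330,158), pinks at (396,160) and (399,184), and blue at (230,283). The red one fits as the start marker and the blue one as the finish. I'll confirm this in an enlarged crop.

```bash
python3 - <<'E'
from h import *
a=cv2.imread('pics/scene1.png')[150:300,210:410]; b=cv2.imread('pics/side1.png')[145:295,270:420]
cv2.imwrite('pics/cropA.png',cv2.resize(a,None,fx=4,fy=4,interpolation=cv2.INTER_CUBIC))
cv2.imwrite('pics/cropB.png',cv2.resize(b,None,fx=4,fy=4,interpolation=cv2.INTER_CUBIC))
for n,pts in (('scene1',[(270,240),(337,183),(358,179),(230,283),(361,153)]),('side1',[(348,214),(330,158),(352,273),(352,240)])):
    d=np.load(n+'.npz'); print(n,d['vfov'],np.round(world(d,*np.array(pts).T),1).tolist())
E
```

```text
scene1 52.15985249524978 [[589.4, -147.2, 72.7], [483.3, 76.3, 66.4], [442.5, 166.3, 14.3], [615.4, -253.7, 16.7], [345.4, 234.7, 15.8]]
side1 51.31862951271649 [[470.7, 81.7, 72.6], [574.3, -131.3, 74.3], [435.0, 175.4, 17.1], [450.6, 122.9, 46.7]]
```

View pics/cropA.png

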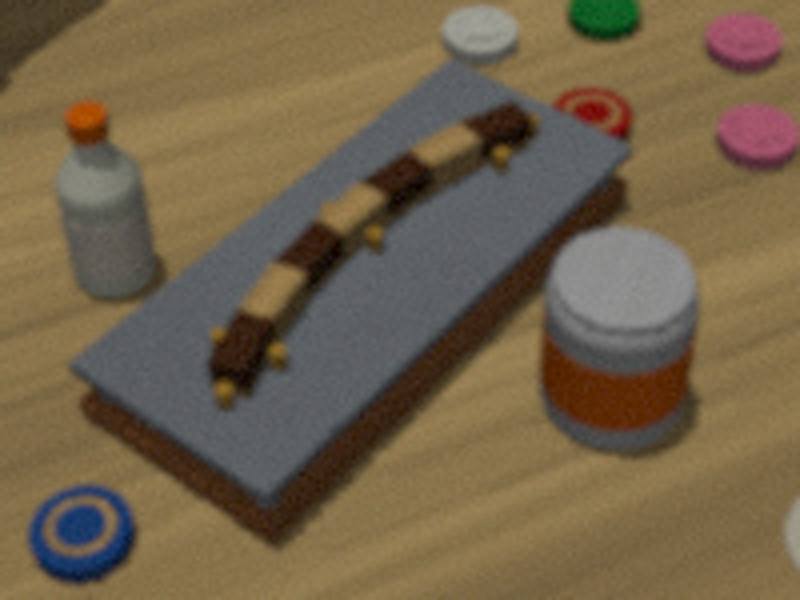

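View pics/cropB.png

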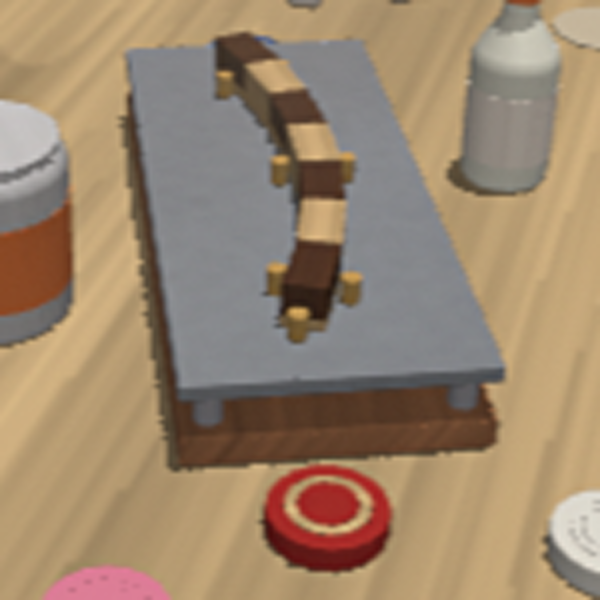

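Crop A at 4x confirms the red disc at the far-right end of the jig and the blue disc at the near-left end. The strip's ends are bent towards the can. Jig +x therefore points away from the robot, and red lies at jig +y, so block 7 comes first. Next I'll fit the arc to the depth clouds from both views.

```bash
cat > fit.py <<'E'
from h import *
from scipy.optimize import least_squares
def cloud(n,lo,hi):
    d=np.load(n+'.npz'); v,u=np.mgrid[0:400,0:640]; u=u.ravel();v=v.ravel()
    ok=d['depth'].ravel()>0; u=u[ok];v=v[ok]
    p=world(d,u,v); m=(p[:,2]>lo)&(p[:,2]<hi)&(p[:,0]>380)&(p[:,0]<680)&(p[:,1]>-220)&(p[:,1]<180)
    return p[m], d['img'][v[m],u[m]].astype(int)
def strip(n):
    p,c=cloud(n,66,78)
    # keep points within 60mm of the rough chord axis
    a=np.array([480,80.]);b=np.array([590,-147.]);t=(b-a)/np.linalg.norm(b-a)
    nrm=np.array([-t[1],t[0]]); s=(p[:,:2]-a)@nrm; m=abs(s)<50
    return p[m],c[m]
def fitarc(p):
    # circle of radius 350, centre free
    f=lambda q: np.hypot(p[:,0]-q[0],p[:,1]-q[1])-350
    r=least_squares(f,[850,110],loss='soft_l1',f_scale=5)
    q=r.x; th=np.unwrap(np.arctan2(p[:,1]-q[1],p[:,0]-q[0])%(2*np.pi))
    return q,th,r.fun
if __name__=='__main__':
    import sys
    for n in sys.argv[1:]:
        p,c=strip(n); q,th,e=fitarc(p)
        lo,hi=np.percentile(th,[.5,99.5]); mid=(lo+hi)/2
        print(n,len(p),'z',np.median(p[:,2]).round(1),'c',q.round(1),'resid',e.std().round(1),'th',lo.round(3),hi.round(3),'len',(350*(hi-lo)).round(1),'mid',(q+350*np.array([np.cos(mid),np.sin(mid)])).round(1),'yaw',round(mid-np.pi,3))
        br=c.sum(1); 
        for k in range(0,30):
            w=(th>=lo+k*(hi-lo)/30)&(th<lo+(k+1)*(hi-lo)/30); print(int(br[w].mean()) if w.any() else None,end=' ')
        print()
E
python3 fit.py scene1 side1
python3 - <<'E'
from fit import *
for n in('scene1','side1'):
    p,c=cloud(n,44,51); r=cv2.minAreaRect(p[:,:2].astype(np.float32)); print('bed',n,r)
    d=np.load(n+'.npz')
    im=d['img'].astype(int)
    for nm,col in(('red',0),('blue',2)):
        o=[k for k in range(3) if k!=col]
        m=(im[...,col]>2*im[...,o[0]])&(im[...,col]>2*im[...,o[1]])&(im[...,col]>60)&(d['depth']>0); v,u=np.nonzero(m)
        if nm=='blue': m2=m
        q=world(d,u,v); k=(q[:,2]>8)&(q[:,2]<20); print(n,nm,k.sum(),np.median(q[k],0).round(1))
E
```

```text
scene1 919 z 71.8 c [825.6 103.4] resid 7.1 th 3.178 3.972 len 277.9 mid [508.  -43.7] yaw 0.434
109 99 99 119 279 298 303 291 197 99 98 97 172 293 301 299 279 126 100 106 107 254 306 309 299 234 107 98 95 93 
side1 794 z 73.2 c [820.6 109.4] resid 6.8 th 3.191 3.99 len 279.9 mid [505.3 -42.6] yaw 0.449
130 159 162 170 340 477 461 471 383 192 188 175 204 463 455 452 473 308 206 199 207 279 444 425 448 422 222 204 201 207 
bed scene1 ((543.3125610351562, -30.911895751953125), (286.15679931640625, 372.2783203125), 8.169495582580566)
scene1 red 320 [438.4 561.9  13.9]
scene1 blue 14 [ 629.7 -238.8   13.4]
bed side1 ((519.2584228515625, -33.73350524902344), (368.2562561035156, 298.59771728515625), 84.83934783935547)
side1 red 453 [435.6 175.2  15.3]
side1 blue 0 [nan nan nan]
  return _methods._mean(a, axis=axis, dtype=dtype,
  ret = um.true_divide(
```

The two views agree to within 3 mm: height 72 to 73, arc length 278 to 280, and alternating dark and light blocks 40 mm apart. The centre of curvature is about (823,106). The red end block's centre is at about (475,72), at θ=3.239. I'll use tool yaw = θ − π/2, with the pads lying along the strip. Next I move over with the fingers closed.

send_rows([
  [0,[0.61,0.7,0],[0,0,0.96]],
  [0,[0.61,0.7,0],[0,0,0.96]],
  [0,[0.61,0.7,0],[0,0,0.96]],
  [0,[0.61,0.7,0],[0,0,0.96]],
  [0,[0.61,0.7,0],[0,0,0.96]],
  [0,[0.61,0.7,0],[0,0,0.96]],
  [0,[0.61,0.7,0],[0,0,0.96]],
  [0,[0.61,0.7,0],[0,0,0.96]],
])

```text
clock: 1.1
eef_pos: [499.8, -279.0, 248.1]
tool_rot: [-3.141, 0.0, 0.996]
force: [-0.0, -1.5, -0.5]
width: 0.0
gripper_force: 0.0
```

send_rows([
  [0,[-0.05,0.73,0],[0,0,0.96]],
  [0,[-0.05,0.73,0],[0,0,0.96]],
  [0,[-0.05,0.73,0],[0,0,0.96]],
  [0,[-0.05,0.73,0],[0,0,0.96]],
  [0,[-0.05,0.73,0],[0,0,0.96]],
  [0,[-0.05,0.73,0],[0,0,0.96]],
  [0,[-0.05,0.73,0],[0,0,0.96]],
  [0,[-0.05,0.73,0],[0,0,0.96]],
])

```text
clock: 2.1
eef_pos: [474.7, 71.2, 248.2]
tool_rot: [-3.141, 0.0, 1.666]
force: [0.2, -0.4, 0.1]
width: 0.4
gripper_force: 0.0
```

```bash
python3 - <<'E'
from h import *
d=grab('wrist','w1'); 
s=sensors.read_state(); print({k:np.round(s[k],3).tolist() for k in('clock','eef_pos','tool_rot','force','width','qpos')})
E
python3 fit.py w1
```

```text
{'clock': 2.15, 'eef_pos': [474.114, 78.466, 248.602], 'tool_rot': [3.14, -0.005, 1.676], 'force': [-1.079, 6.098, -0.195], 'width': -0.527, 'qpos': [0.069, 0.409, -0.396, 1.969, 0.208, 0.801, -0.338]}
w1 1667 z 71.5 c [820.3 107.7] resid 6.4 th 3.189 3.398 len 73.1 mid [474.3  54.7] yaw 0.152
136 139 138 140 139 138 136 140 138 139 138 140 143 141 141 146 215 285 290 292 312 401 475 496 494 495 489 492 487 467
```

View pics/w1.png

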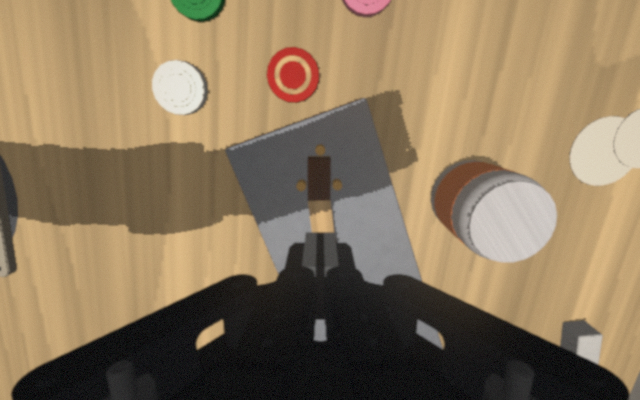

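The wrist view shows the dark end block at (308–330, 157–200), with the red disc beyond it at (293,75) and the closed tips at (320,235). This matches the fit, since its θ start of 3.189 agrees. Next I descend to about 15 mm above the block.

send_rows([
  [0,[0,0,-0.3],[0,0,0]],
  [0,[0,0,-0.5],[0,0,0]],
  [0,[0,0,-0.5],[0,0,0]],
  [0,[0,0,-0.5],[0,0,0]],
  [0,[0,0,-0.4],[0,0,0]],
  [0,[0,0,-0.2],[0,0,0]],
  [0,[0,0,0],[0,0,0]],
  [0,[0,0,0],[0,0,0]],
])

```text
clock: 3.15
eef_pos: [475.6, 70.1, 105.0]
tool_rot: [3.14, -0.0, 1.663]
force: [0.3, 0.4, 0.2]
width: 0.2
gripper_force: 0.0
```

```bash
python3 - <<'E'
from h import *
grab('side','s2'); grab('scene','c2')
for i in range(3):
    s=sensors.read_state(); print({k:np.round(s[k],3).tolist() for k in('clock','eef_pos','tool_rot','force','width')})
a=cv2.imread('pics/side2.png') if 0 else cv2.imread('pics/s2.png')[130:280,270:420]; b=cv2.imread('pics/c2.png')[100:250,260:410]
cv2.imwrite('pics/x2.png',np.hstack([cv2.resize(k,(400,400),interpolation=cv2.INTER_CUBIC) for k in(a,b)]))
E
```

```text
{'clock': 3.25, 'eef_pos': [475.66, 70.025, 105.152], 'tool_rot': [3.14, -0.0, 1.663], 'force': [-0.213, -0.011, -0.005], 'width': 0.15}
{'clock': 3.25, 'eef_pos': [475.66, 70.025, 105.152], 'tool_rot': [3.14, -0.0, 1.663], 'force': [-0.213, -0.011, -0.005], 'width': 0.15}
{'clock': 3.25, 'eef_pos': [475.66, 70.025, 105.152], 'tool_rot': [3.14, -0.0, 1.663], 'force': [-0.213, -0.011, -0.005], 'width': 0.15}
```

View pics/x2.png

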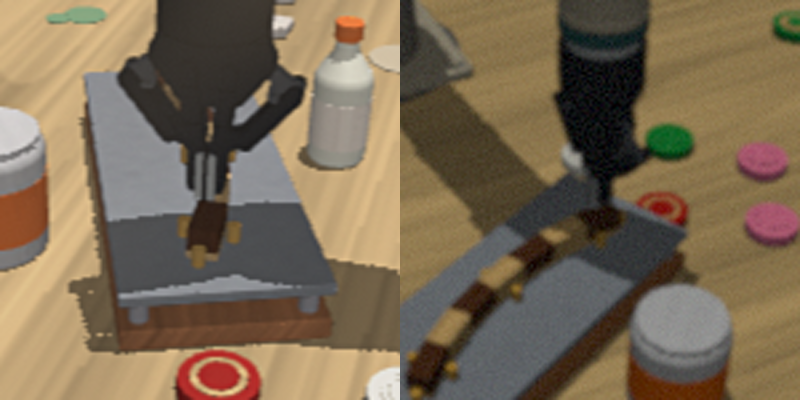

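The tips hang over the dark block beside the red disc: about (205,190) in the left crop, with the block at (207,225). Next is the set-down.

send_rows([
  [0,[0,0.05,-0.1],[0,0,0]],
  [0,[0,0,-0.1],[0,0,0]],
  [0,[0,0,-0.03],[0,0,0]],
  [0,[0,0,-0.03],[0,0,0]],
  [0,[0,0,-0.03],[0,0,0]],
  [0,[0,0,0],[0,0,0]],
  [0,[0,0,0],[0,0,0]],
])

```text
clock: 4.12
eef_pos: [474.9, 72.9, 87.0]
tool_rot: [-3.141, 0.0, 1.663]
force: [-1.2, 0.1, 2.4]
width: 0.1
gripper_force: 1.6
```

send_rows([
  [0,[0,0,-0.03],[0,0,0]],
  [0,[0,0,-0.03],[0,0,0]],
  [0,[0,0,0],[0,0,0]],
])

```text
clock: 4.5
eef_pos: [474.9, 73.0, 83.2]
tool_rot: [-3.141, 0.0, 1.663]
force: [-3.2, -0.2, 5.4]
width: 0.1
gripper_force: 2.4
```

```bash
python3 - <<'E'
from h import *
c=np.array([823.1,106.4]); s=sensors.read_state(); p=s['eef_pos']; print(p.round(1),s['force'].round(2))
th0=np.arctan2(p[1]-c[1],p[0]-c[0])%(2*np.pi); print(th0, np.hypot(*(p[:2]-c)))
for end in (3.583+3*.1147+0.006,):
    T=np.linspace(th0,end,41); q=c+350*np.c_[np.cos(T),np.sin(T)]
    q[0]=p[:2]; print((np.diff(q,axis=0)/60).round(3).tolist(), np.degrees(T[1]-T[0])/5, q[-1])
    print(q[8::8].round(1).tolist())
E
```

```text
[474.9  73.   83.2] [-3.17 -0.18  5.37]
3.2373040995218467 349.8178733963724
[[0.008, -0.101], [0.012, -0.101], [0.014, -0.1], [0.016, -0.1], [0.018, -0.1], [0.019, -0.1], [0.021, -0.099], [0.023, -0.099], [0.024, -0.098], [0.026, -0.098], [0.028, -0.098], [0.03, -0.097], [0.031, -0.097], [0.033, -0.096], [0.035, -0.095], [0.036, -0.095], [0.038, -0.094], [0.04, -0.093], [0.041, -0.093], [0.043, -0.092], [0.044, -0.091], [0.046, -0.09], [0.047, -0.09], [0.049, -0.089], [0.051, -0.088], [0.052, -0.087], [0.054, -0.086], [0.055, -0.085], [0.057, -0.084], [0.058, -0.083], [0.059, -0.082], [0.061, -0.081], [0.062, -0.08], [0.064, -0.079], [0.065, -0.078], [0.066, -0.077], [0.068, -0.076], [0.069, -0.074], [0.07, -0.073], [0.072, -0.072]] 0.19933084249951613 [ 577.1291812  -142.59469131]
[[482.7, 24.9], [497.3, -21.5], [518.2, -65.4], [545.0, -106.1], [577.1, -142.6]]
```

Contact is light, about 5 N. I'll ease up 1 mm and trace the arc.

send_rows([
  [0,[0.008,-0.1,0.02],[0,0,0.2]],
  [0,[0.012,-0.1,0],[0,0,0.2]],
  [0,[0.014,-0.1,0],[0,0,0.2]],
  [0,[0.016,-0.1,0],[0,0,0.2]],
  [0,[0.018,-0.1,0],[0,0,0.2]],
  [0,[0.019,-0.1,0],[0,0,0.2]],
  [0,[0.021,-0.1,0],[0,0,0.2]],
  [0,[0.023,-0.1,0],[0,0,0.2]],
])

```text
clock: 5.5
eef_pos: [482.8, 24.5, 84.5]
tool_rot: [-3.141, -0.0, 1.804]
force: [-1.4, 3.3, 3.5]
width: -0.1
gripper_force: 2.1
```

send_rows([
  [0,[0.024,-0.098,0],[0,0,0.2]],
  [0,[0.026,-0.098,0],[0,0,0.2]],
  [0,[0.028,-0.098,0],[0,0,0.2]],
  [0,[0.03,-0.097,0],[0,0,0.2]],
  [0,[0.031,-0.097,0],[0,0,0.2]],
  [0,[0.033,-0.096,0],[0,0,0.2]],
  [0,[0.035,-0.095,0],[0,0,0.2]],
  [0,[0.036,-0.095,0],[0,0,0.2]],
])

```text
clock: 6.5
eef_pos: [497.5, -21.9, 84.5]
tool_rot: [-3.141, -0.0, 1.944]
force: [-1.3, 3.1, 4.6]
width: 0.1
gripper_force: 2.1
```

send_rows([
  [0,[0.038,-0.094,0],[0,0,0.2]],
  [0,[0.04,-0.093,0],[0,0,0.2]],
  [0,[0.041,-0.093,0],[0,0,0.2]],
  [0,[0.043,-0.092,0],[0,0,0.2]],
  [0,[0.044,-0.091,0],[0,0,0.2]],
  [0,[0.046,-0.09,0],[0,0,0.2]],
  [0,[0.047,-0.09,0],[0,0,0.2]],
  [0,[0.049,-0.089,0],[0,0,0.2]],
])

```text
clock: 7.5
eef_pos: [518.4, -65.8, 84.5]
tool_rot: [-3.141, -0.0, 2.083]
force: [-0.9, 2.8, 3.4]
width: 0.2
gripper_force: 2.1
```

send_rows([
  [0,[0.051,-0.088,0],[0,0,0.2]],
  [0,[0.052,-0.087,0],[0,0,0.2]],
  [0,[0.054,-0.086,0],[0,0,0.2]],
  [0,[0.055,-0.085,0],[0,0,0.2]],
  [0,[0.057,-0.084,0],[0,0,0.2]],
  [0,[0.058,-0.083,0],[0,0,0.2]],
  [0,[0.059,-0.082,0],[0,0,0.2]],
  [0,[0.061,-0.081,0],[0,0,0.2]],
])

```text
clock: 8.5
eef_pos: [545.4, -106.3, 84.5]
tool_rot: [-3.141, -0.0, 2.223]
force: [-2.2, 2.0, 3.9]
width: 0.1
gripper_force: 2.1
```

send_rows([
  [0,[0.062,-0.08,0],[0,0,0.2]],
  [0,[0.064,-0.079,0],[0,0,0.2]],
  [0,[0.065,-0.078,0],[0,0,0.2]],
  [0,[0.066,-0.077,0],[0,0,0.2]],
  [0,[0.068,-0.076,0],[0,0,0.2]],
  [0,[0.069,-0.074,0],[0,0,0.2]],
  [0,[0.07,-0.073,0],[0,0,0.2]],
  [0,[0.072,-0.072,0],[0,0,0.2]],
])

```text
clock: 9.5
eef_pos: [577.5, -142.8, 84.5]
tool_rot: [-3.141, -0.0, 2.362]
force: [-2.5, 3.1, 4.5]
width: 0.1
gripper_force: 2.1
```

send_rows([
  [0,[0,0,0],[0,0,0]],
  [0,[0,0,0],[0,0,0]],
  [0,[0,0,0],[0,0,0]],
])

```text
clock: 9.88
eef_pos: [578.2, -143.6, 84.9]
tool_rot: [3.141, 0.002, 2.361]
force: [0.4, -2.6, 4.3]
width: -0.1
gripper_force: 2.1
```

```bash
python3 - <<'E'
from h import *
d=grab('scene','c3'); e=grab('side','s3'); s=sensors.read_state(); p=s['eef_pos']; print(p.round(1),s['force'].round(2))
T=np.array(d['world_to_cam']); f=200/np.tan(np.radians(d['vfov'])/2)
x=T@np.r_[p[0],p[1],p[2]-17,1]; print('tip px',x[0]/x[2]*f+d['cx'],x[1]/x[2]*f+d['cy'])
a=d['img'][190:290,210:310,::-1]; b=e['img'][110:210,290:390,::-1]
cv2.imwrite('pics/x3.png',np.hstack([cv2.resize(k,(400,400),interpolation=cv2.INTER_CUBIC) for k in(a,b)]))
E
```

```text
[ 578.2 -143.5   84.9] [ 2.49 -2.5   4.49]
tip px 269.86198203636394 237.4321386447141
```

View pics/x3.png

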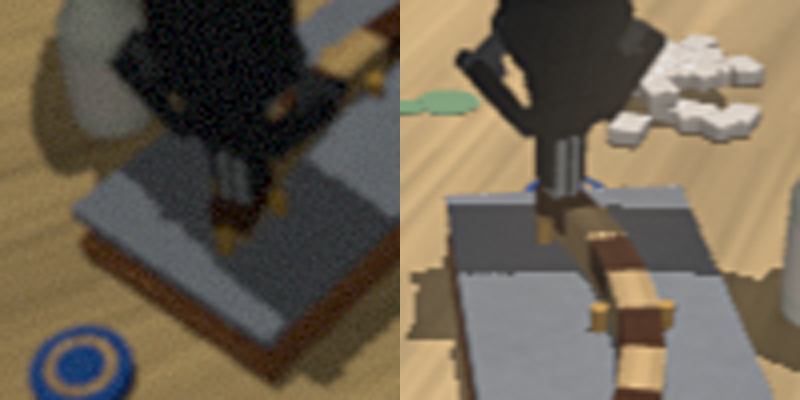

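The tips stand centred on the last dark block. Dark wood shows on both sides of them: at (235,215) in the left crop, and between the tips and the light block at about (568,205) in the right. The push is about 4.4 N and steady, so I'll hand in.

```bash
python3 -c "
from cell import ctrl; print(ctrl.finish_job())"
```

```text
the job is handed in; nothing more can be done
None
```

I ran the fingertips along the strip from the red disc's end block over all seven blocks and handed the job in with them resting on the blue disc's end block at about 4.5 N. I don't have the judging result.

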